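Raise the fume enclosure window to its working height

TASK

The clear window of the bench-top fume enclosure stands only a little open. Put your fingertips under the blue lip along its bottom edge and push it steadily up from beneath, without gripping it, until the lip is level with the line on the green clip on the window post (not the red one), never running it well past that line; then take the hand away and leave the window standing there. Leave the bottle, the jar and the tube rack as they stand.

Things in the scene. Friction and masses are not known exactly. Their poses are not given: they have to be found in the camera images.
- enclosure: Fixed fume enclosure, aluminium and clear panes, 540 wide (y), 640 high, 260 mm deep, its clear back sloping. Origin on the bench, mid-width, in the window's plane; x points into it, away from the robot, y left along the window, z up; turned up to 0.12 rad. Front posts 28 wide, 34 mm deep at y = +-256 mm. Its sill reaches 19 mm above the bench and 24 mm in front of the window's plane.
- window (a joint): Height of the window above shut, m (0 to 0.30), straight up. Clear pane 5 mm thick, 355 mm high, on a bottom rail 14 mm thick, 34 mm high (from 9 mm below to 25 mm above the lip's middle). Counterweighted: it stays where it is left and slides for a push of 2 to 5 N. Shut, the lip's middle is 50 mm above the bench.
- lip_mid (a point): Point at mid-width and mid-thickness of the window's lip, on its front edge; axes as the enclosure's. The lip, blue above and black below, is a level ledge 480 mm long (y), 12 mm thick, jutting from the bottom rail towards the robot: its front edge is 42 mm in front of the window's plane, 34 mm in front of the rail.
- lip: Upper half of the lip: a blue-painted metal strip 6 mm thick. Origin in the window plane, at mid-width, at the lip's mid-thickness (42 mm behind the front edge).
- pad: Lower half of the lip: a black rubber strip 6 mm thick, the face to push against from below. Its front edge is 2 mm ahead of the blue strip; its underside is 6 mm below the lip's mid-thickness. Origin as for the upper half.
- green_mark (a point): Middle of the white index line on the green clip, 24 mm high, that sits on the front of one front post (left or right); it marks the working height. The point lies 25 mm in front of the window plane. Axes as the enclosure's.
- red_mark (a point): The same line on the red clip on the other front post: the higher cleaning height, not wanted now.
- amber_bottle: Loose amber glass bottle, 60 mm across, 115 mm high, on the bench in front of one side of the enclosure. Origin under its base.
- blue_cap_jar: Loose clear jar with a blue lid, 72 mm across, 95 mm high, on the bench in front of the other side. Origin under its base.
- tube_rack: Loose blue test-tube rack with tubes, 64 x 190 mm, 124 mm high, on the tray inside the enclosure, behind the window. Origin under its base.
Not all that is in view belongs to the job. Of the things that look like the blue_cap_jar, take the one that is farthest from the robot's base at the start.

How it is judged (in metres and radians):
On the way, in this order (a step that is already met when the one before it is completed fails the run):
1. the window is pushed up by fingers under its lip (raised over 30 mm, fingers on the pad) (contact force between the fingers and pad above 0.8 N and distance of lip_mid from where it was at the start of the episode above 0.03 m), for 0.1 s.
2. the lip stands level with the green line (z of lip_mid in the frame of green_mark between -0.012 and 0.012 m and velocity of joint window between -0.01 and 0.01 m/s), for 0.2 s.
At the end, for the whole second after the job is handed in: The middle of the lip's thickness stands within 12 mm of the height of the green clip's line, the window at rest (under 10 mm/s); the bottle, jar and rack are upright and within 20 mm of where they stood (all of step 2 and distance of each of amber_bottle, blue_cap_jar, tube_rack from where it was at the start of the episode below 0.02 m and angle between each of amber_bottle, blue_cap_jar, tube_rack's own z axis and vertical below 0.15 rad); the robot touches nothing.
It fails at once if the lip is gripped: fingers press on its top and its underside at once (contact force between the fingers and lip above 1.5 N and contact force between the fingers and pad above 1.5 N).
It fails at once if the window is run more than 30 mm past the green line (z of lip_mid in the frame of green_mark above 0.03 m).
It fails at once if the window is flung (faster than 0.35 m/s) (velocity of joint window above 0.35 m/s).
It fails at once if the bottle, the jar or the rack is moved, lifted or tipped (distance of any of amber_bottle, blue_cap_jar, tube_rack from where it was at the start of the episode above 0.02 m or angle between any of amber_bottle, blue_cap_jar, tube_rack's own z axis and vertical above 0.3 rad).
It also fails if it takes over 42 s, if anything falls off the work surface, if the arm or the gripper's body presses on something with over 40 N, if the wrist force passes 120 N, or if a joint passes its speed limit or range.

ROBOT

A 7-joint arm with a two-finger parallel gripper is mounted at the origin on the work surface. World frame = base frame: x ahead of the robot, y to its left, z up, the work surface at z = 0. Lengths are in mm, angles in rad, forces in N, time in s.
With the tool pointing down it reaches from about 425 to 975 mm from the base axis. Payload 16.7 kg.
Tool frame: the origin (TCP) lies between the finger pads; the fingertips stand 22 mm ahead of it and the grasp point (between the pads) lies 3 mm ahead of it; z points along the fingers, y is the direction in which the jaws open and shut (so a half turn about z gives the same grasp; the last joint's range is limited). The gripper opens to 85 mm and grips with 20 to 120 N. Pads are 22 mm wide; open, the fingers measure 114 mm over their backs; the gripper's body (76 mm by 85 mm) begins 54 mm behind the grasp point. The pads swing forward as they close: fully open they stand 13 mm farther back than shut.
Start: joints at [-1.438, 0.426, 0.074, 1.606, -0.034, 1.111, -0.067], TCP at [187.713, 648.336, 224.802] pointing down, gripper open.
Joint ranges: [-2.85, 2.85], [-0.5, 2.14], [-1.23, 1.37], [0.21, 2.46], [-1.02, 4.16], [0.16, 2.05], [-2.73, 2.73]. Speed limits (rad/s): [1.89, 1.89, 2.39, 2.39, 3.01, 3.01, 3.01].

INTERFACE

Orientations are given as a unit quaternion [w, x, y, z].
In Python, from plant import monitor, eyes, job gives the robot as it stands.
- The arm moves only by the shell command python3 -m handwheel 'ROWS' [FORCE]. ROWS is JSON, a list of rows, each an object with "hand": the finger opening in cm, from 0 to 8.54; "delta_pos": the shift along the tool's x, y, z in cm, a list of three; "turn": the turn about the tool's z in rad. In form: [{"hand": hand, "delta_pos": [tx, ty, tz], "turn": turn}, ...]. A call has 1 to 5 rows; each row is the pose to reach, as a shift and turn from the pose commanded when the call began, along the tool's axes at that moment; what a row does not reach only later rows make up. A row lasts 1/8 s, in which the tool goes at most 62.5 mm and 10.7 degrees, less where a joint would pass 70% of its speed; a pose out of reach is approached as far as the arm can. A call with a gripper value outside its range is refused whole. The fingers move at their own pace and stop on an object; FORCE is the grip in N (left out, the last holds). Time passes only in rows, so rows that repeat a pose let the fingers close. It gives the time, the measured TCP pose, the force and the opening at its end, in the units of the state.
- monitor.get_obs(): the state, without advancing time (a new reading comes with each control period).
- eyes.capture(name): name is "side" or "top"; returns a dict with "frame" (384x512x3 uint8, red, green, blue), "camera_matrix" (3x3 intrinsics, pixels), "rvec" (rotation vector, rad) and "tvec" (3), from world to camera coordinates, as OpenCV has them. Camera axes: x right, y down, z forward; pixel columns grow to the right and rows downward; lengths in mm; the calibration is good to about 2 mm. A picture is of the moment at which its call begins. There is no depth.
- job.finish_job(): hands the job in, once; it reports no verdict.
The state is a dict: "time": time; "joint_pos": joint angles; "dq": joint speeds; "effort": joint torques, N m; "ee_pos": TCP position; "tcp_rot": TCP orientation; "force": force on the tool from outside, world axes, zero at the start; "moment": the same for the moment, N m; "width": finger opening in mm.
Only numpy, scipy, OpenCV 4.12 (cv2) and the standard library are available. Lean on these libraries where they do the work, as an engineer would, in place of code of your own. Each camera call takes 0.05 s, during which the arm holds its last target. There are 200 camera calls.

## Working session

There is one attempt and no reset: what is moved stays moved. The work goes in short steps, Python scripts to look and compute and a shell command to move; the robot and the scene stay as the last step left them, time stands still between calls to the robot, and variables do not carry over. Pictures are saved under pics/ and viewed, about 8 in all and at most 12, crops included, and the job is handed in when it is done.

```bash
mkdir -p pics; ls
python3 - <<'E'
from plant import monitor, eyes
import cv2,numpy as np
print(monitor.get_obs())
for n in("side","top"):
    c=eyes.capture(n); cv2.imwrite(f"pics/{n}0.png",c["frame"][:,:,::-1]); np.savez(f"{n}0.npz",**c)
    R=cv2.Rodrigues(np.array(c["rvec"],float))[0]; print(n,c["camera_matrix"],-R.T@np.array(c["tvec"]).ravel(),R)
E
```

```text
pics
{'time': 0.0, 'joint_pos': array([-1.43850258,  0.42674874,  0.0738377 ,  1.60660707, -0.03414605,
        1.11077923, -0.06706796]), 'dq': array([-1.40650008e-04,  9.19676658e-04,  8.94206636e-04, -4.06238929e-04,
        2.17847549e-03,  4.36358104e-04, -2.10164867e-05]), 'effort': array([-6.28172729e-04, -9.49821067e+01,  3.76032293e+00, -4.63504994e+01,
        1.91400095e-02,  9.76608193e-03,  2.43227970e-05]), 'ee_pos': array([187.59547293, 647.97967925, 224.09899396]), 'tcp_rot': array([-6.54586587e-05,  1.40435131e-01,  9.90089674e-01, -6.38580041e-04]), 'force': array([-0.13420197, -0.24266125,  0.666038  ]), 'moment': array([0.02516451, 0.05703277, 0.03088042]), 'width': 85.53388491567804}
side [[403.6236331    0.         254.48762747]
 [  0.         403.6236331  196.79879953]
 [  0.           0.           1.        ]] [ 166.6794266  -410.97187028  853.41367928] [[ 0.67475864 -0.7379298  -0.01266439]
 [-0.53115274 -0.47362599 -0.70253483]
 [ 0.5124232   0.48076818 -0.71153666]]
top [[381.17530691   0.         255.87027687]
 [  0.         381.17530691 190.88928162]
 [  0.           0.           1.        ]] [ 423.13683612   31.40116877 1173.12771357] [[ 0.01767935 -0.9997873   0.0106206 ]
 [-0.98500455 -0.01923926 -0.17145227]
 [ 0.17162014 -0.00743017 -0.98513518]]
```

View pics/side0.png

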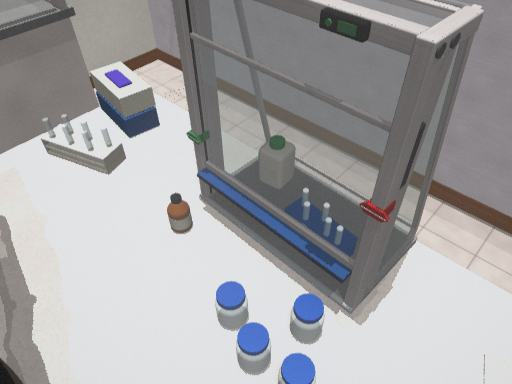

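View pics/top0.png

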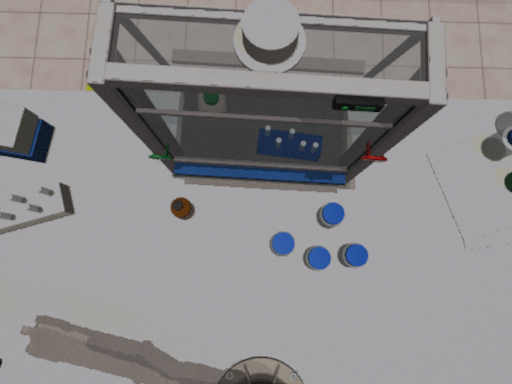

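The side picture shows the blue lip from (198,175) to (345,268), the green clip at (198,135) on the left post and the red clip at (377,209) on the right post. The amber bottle is at (179,212). There are four blue-lidded jars, at (231,297), (253,343), (308,314) and (297,372).

The top picture shows the lip along v≈174, the green clip at (160,157), the red clip at (374,157) and the bottle at (181,208). The jars are at (283,243), (318,258), (333,214) and (356,255). The farthest of these from the base should be (333,214), and I'll check that by number. The arm is folded away at lower left.

Next I measure by colour.

```bash
cat > h.py <<'E'
import cv2,numpy as np
def load(n): return dict(np.load(n+".npz"))
def cam(c): R=cv2.Rodrigues(np.array(c["rvec"],float))[0];return R,-R.T@np.array(c["tvec"],float).ravel(),c["camera_matrix"]
def ray(c,p): R,o,K=cam(c);return o,R.T@np.linalg.inv(K)@np.array([p[0],p[1],1.])
def plane(c,p,n,d): o,r=ray(c,p);n=np.array(n,float);return o+r*(d-n@o)/(n@r)
def tri(a,pa,b,pb):
    o1,d1=ray(a,pa);o2,d2=ray(b,pb);A=np.c_[d1,-d2];s=np.linalg.lstsq(A,o2-o1,rcond=None)[0]
    x,y=o1+s[0]*d1,o2+s[1]*d2;return (x+y)/2,np.linalg.norm(x-y)
def proj(c,X): return cv2.projectPoints(np.array(X,float).reshape(-1,3),np.array(c["rvec"],float),np.array(c["tvec"],float),c["camera_matrix"],None)[0][:,0]
def mask(c,lo,hi): return cv2.inRange(cv2.cvtColor(c["frame"],cv2.COLOR_RGB2HSV),lo,hi)
def blobs(m,amin=15):
    n,l,s,ce=cv2.connectedComponentsWithStats(m);return [(s[i].tolist(),ce[i].round(1).tolist()) for i in range(1,n) if s[i][4]>=amin]
E
python3 - <<'E'
from h import *
S,T=load("side0"),load("top0")
for n,c in(("S",S),("T",T)):
    for k,lo,hi in(("blue",(105,150,90),(125,255,255)),("green",(50,90,40),(85,255,255)),("red",(170,130,80),(180,255,255)),("amber",(3,120,40),(16,255,255))):
        print(n,k,blobs(mask(c,lo,hi)))
a=cv2.resize(S["frame"][115:155,170:230],None,fx=8,fy=8,interpolation=2); b=cv2.resize(T["frame"][140:175,140:200],None,fx=8,fy=8,interpolation=2)
d=cv2.resize(T["frame"][160:190,165:215],(480,288),interpolation=2)
cv2.imwrite("pics/clip.png",cv2.vconcat([a,b])[:,:,::-1])
E
```

```text
S blue [([107, 71, 18, 14, 93], [115.5, 76.4]), ([269, 217, 38, 34, 144], [288.7, 233.1]), ([217, 282, 28, 24, 504], [230.3, 293.8]), ([294, 294, 30, 26, 587], [308.5, 306.8]), ([238, 323, 31, 29, 688], [252.8, 337.3]), ([282, 354, 33, 30, 807], [297.8, 369.2])]
S green [([189, 131, 13, 12, 35], [194.9, 135.9])]
S red []
S amber [([169, 204, 18, 11, 129], [176.6, 209.1])]
T blue [([25, 120, 17, 37, 87], [34.7, 138.8]), ([0, 150, 24, 5, 25], [11.8, 152.4]), ([174, 166, 171, 18, 1250], [254.4, 173.9]), ([323, 203, 21, 21, 352], [332.9, 213.1]), ([273, 233, 21, 21, 358], [282.8, 243.0]), ([346, 244, 22, 22, 374], [356.2, 254.8]), ([309, 247, 21, 22, 367], [319.0, 257.6])]
T green [([204, 94, 14, 11, 126], [210.6, 98.3]), ([341, 106, 8, 4, 26], [344.5, 107.5]), ([356, 106, 19, 5, 57], [365.3, 107.9]), ([150, 143, 22, 16, 90], [162.0, 154.1]), ([506, 173, 6, 18, 53], [509.2, 181.7])]
T red []
T amber [([171, 198, 20, 20, 228], [181.7, 208.0])]
```

View pics/clip.png

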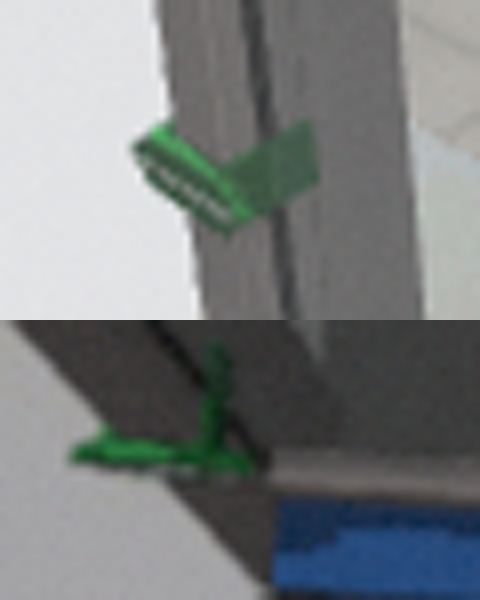

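The crop shows the white line on the green clip in the side view running from (188.5,135) to (200,141.5), with its middle at about (193.8,137.8). In the top view the clip's front edge lies at about (160,157.6). I'll fit the blue/black boundary of the lip, which is at lip mid-height, in both views.

```bash
cat >> h.py <<'E'
def lower_edge(c,p0,p1,half=9):
    """lower boundary of blue, column by column around the line p0-p1; robust line fit"""
    d=cv2.GaussianBlur(c["frame"],(3,3),0).astype(float);d=d[:,:,2]-d[:,:,0]
    pts=[]
    for u in range(int(p0[0])+6,int(p1[0])-6):
        v0=int(round(p0[1]+(p1[1]-p0[1])*(u-p0[0])/(p1[0]-p0[0])))
        col=d[v0-half:v0+half+1,u]; k=int(col.argmax()); t=col[k]/2
        if col[k]<35: continue
        j=k
        while j<2*half and col[j+1]>t: j+=1
        if j<2*half: pts.append((u,v0-half+j+(col[j]-t)/(col[j]-col[j+1])))
    pts=np.array(pts,np.float32)
    vx,vy,x,y=cv2.fitLine(pts,cv2.DIST_HUBER,0,.01,.01).ravel()
    r=(pts-[x,y])@[-vy,vx]; return np.array([x,y]),np.array([vx,vy]),len(pts),np.std(r),np.median(abs(r))
def lip(S,T,s=((198,178),(345,268)),t=((174,182),(345,184)),hs=9,ht=9):
    out=[]
    for c,e,h in((S,s,hs),(T,t,ht)):
        x,v,n,sd,md=lower_edge(c,*e,h); print("edge",x.round(1),v.round(3),n,round(sd,2),round(md,2))
        o,a=ray(c,x-60*v);_,b=ray(c,x+60*v);m=np.cross(a,b);m/=np.linalg.norm(m);out.append((m,m@o))
    (m1,d1),(m2,d2)=out;D=np.cross(m1,m2);D/=np.linalg.norm(D);D*=np.sign(D[1])
    P=np.linalg.solve(np.array([m1,m2,[0,1,0]]),[d1,d2,0]);return P,D
E
python3 - <<'E'
from h import *
S,T=load("side0"),load("top0")
P,D=lip(S,T); print("lip line at y=0",P.round(1),"dir",D.round(4))
for y in(-250,-200,0,200,250): print(y,(P+D*y/D[1]).round(1))
# lip ends from top view
yaw=np.arctan2(-D[0],D[1]); print("yaw",yaw)
for u in(174,345): 
    print("end",plane(T,(u,183),[0,0,1],P[2]).round(1))
G,e=tri(S,(193.8,137.8),T,(160,157.6)); print("green",G.round(1),e)
R,e=tri(S,(377,211),T,(374,158.5)); print("red",R.round(1),e)
# green line with the plane 25 in front of window: n=(cos,sin), blue front edge 40 in front
n=np.array([np.cos(yaw),np.sin(yaw),0]); d=n@P+15
print("green by plane, side:",plane(S,(193.8,137.8),n,d).round(1))
for p in((282.8,243),(332.9,213.1),(356.2,254.8),(319,257.6)):
    q=plane(T,p,[0,0,1],95); print("jar",q.round(0),np.hypot(*q[:2]).round(0))
print("bottle",plane(T,(180,208),[0,0,1],110).round(0))
# debug picture
a=S["frame"].copy(); b=T["frame"].copy()
for c,i in((S,a),(T,b)):
    q=proj(c,[P+D*y/D[1] for y in(-200,200)]).astype(int); cv2.line(i,tuple(q[0]),tuple(q[1]),(255,255,0),1)
cv2.imwrite("pics/chk.png",cv2.vconcat([cv2.resize(a[160:280,180:400],None,fx=3,fy=3)[:, :600],cv2.resize(b[145:205,150:370],None,fx=3,fy=3)[:, :600]])[:,:,::-1])
E
```

```text
edge [270.5 227.3] [0.807 0.591] 101 0.06 0.03
edge [259.  178.5] [0.998 0.061] 159 0.1 0.07
lip line at y=0 [639.6   0.  129.7] dir [4.220e-02 9.991e-01 3.000e-04]
-250 [ 629.  -250.   129.6]
-200 [ 631.1 -200.   129.6]
0 [639.6   0.  129.7]
200 [648.  200.  129.7]
250 [650.1 250.  129.8]
yaw -0.042253425046834166
end [622.7 251.7 129.7]
end [ 632.2 -225.2  129.7]
green [669.4 269.8 228.5] 0.8736984987849402
red [ 649.9 -242.7  338.9] 4.8498086819593835
green by plane, side: [665.8 264.1 233.5]
jar [464. -55.  95.] 467.0
jar [ 551. -197.   95.] 585.0
jar [ 435. -261.   95.] 507.0
jar [ 425. -156.   95.] 453.0
bottle [556. 235. 110.]
```

View pics/chk.png

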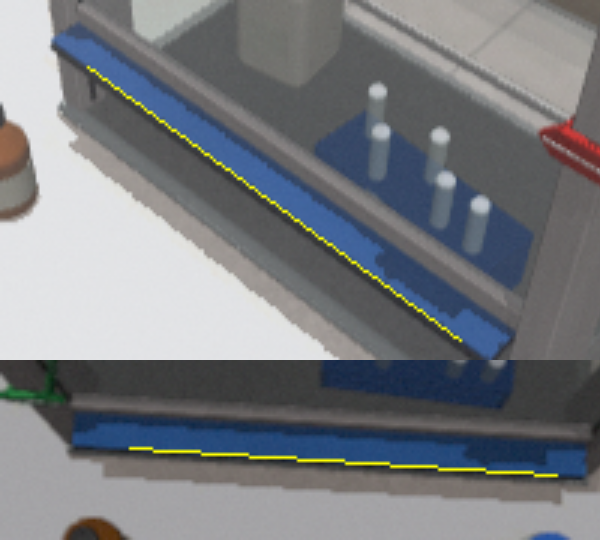

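The fits are good. Lip mid is at z≈130, the front edge at x≈639.6+0.042·y, and the yaw is -0.042. The green line is at z≈228–234. The required jar is (551,-197), and the bottle is at (556,235).

The interface keeps the tool pointing straight down, so I can't put the fingers flat beneath the lip. My plan is to bear on the rubber strip, which juts out 2 mm, with the back of the open leading finger and carry the window up from there. First I swing in with jaw y turned towards the window.

```bash
python3 -m handwheel '[{"hand":8.54,"delta_pos":[-4,-3.7,0],"turn":0.15},{"hand":8.54,"delta_pos":[-8,-7.4,0],"turn":0.3},{"hand":8.54,"delta_pos":[-12,-11.1,0],"turn":0.45},{"hand":8.54,"delta_pos":[-16,-14.8,0],"turn":0.6},{"hand":8.54,"delta_pos":[-20,-18.5,0],"turn":0.75}]'
cat >> h.py <<'E'
def go(x,y,z,yaw=-0.042):
    from plant import monitor
    from scipy.spatial.transform import Rotation as Ro
    o=monitor.get_obs();R=Ro.from_quat(np.roll(o["tcp_rot"],-1)).as_matrix()
    a=np.arctan2(R[1,1],R[0,1]);print("t",o["time"],"tcp",o["ee_pos"].round(1),"tilt z",R[:,2].round(3),"F",o["force"].round(1))
    print("shift cm",(R.T@(np.array([x,y,z])-o["ee_pos"])/10).round(2),"turn",round(a-yaw,3))
E
python3 -c "from h import *;go(535,60,200)"
```

```text
time: 0.72
ee_pos: [329.0, 413.3, 224.7]
tcp_rot: [-0.0, 0.495, 0.869, -0.0]
force: [0.7, 0.7, -0.4]
width: 85.4
t 0.725 tcp [329.  413.3 224.7] tilt z [-0. -0. -1.] F [ 0.7  0.7 -0.4]
shift cm [-40.89  -0.25   2.47] turn 0.576
```

```bash
python3 -m handwheel '[{"hand":8.54,"delta_pos":[-5,0,0],"turn":0.12},{"hand":8.54,"delta_pos":[-10,0,0],"turn":0.24},{"hand":8.54,"delta_pos":[-15,0,0],"turn":0.36},{"hand":8.54,"delta_pos":[-20,0,0],"turn":0.48},{"hand":8.54,"delta_pos":[-25,0,0.5],"turn":0.576}]'
python3 -c "from h import *;go(535,60,122)"
```

```text
time: 1.35
ee_pos: [457.3, 199.1, 220.0]
tcp_rot: [-0.0, 0.721, 0.693, 0.0]
force: [1.7, 0.4, -0.6]
width: 85.5
t 1.35 tcp [457.3 199.1 220. ] tilt z [ 0.     0.001 -1.   ] F [ 1.7  0.4 -0.6]
shift cm [-13.59   8.32   9.79] turn 0.002
```

```bash
python3 -m handwheel '[{"hand":8.54,"delta_pos":[-5,2,0],"turn":0},{"hand":8.54,"delta_pos":[-10,5,2],"turn":0},{"hand":8.54,"delta_pos":[-13.6,7,5],"turn":0},{"hand":8.54,"delta_pos":[-13.6,8.3,9],"turn":0},{"hand":8.54,"delta_pos":[-13.6,8.3,9.8],"turn":0}]'
python3 - <<'E'
from h import *
go(583,60,122)
from plant import eyes
im=[]
for n in("side","top"):
    c=eyes.capture(n);np.savez(n+"1.npz",**c);im.append(c["frame"])
a=cv2.resize(im[0][110:310,160:400],(600,500));cv2.imwrite("pics/near.png",a[:,:,::-1])
E
```

```text
time: 1.98
ee_pos: [533.7, 60.6, 119.7]
tcp_rot: [-0.0, 0.72, 0.693, -0.002]
force: [-0.5, -0.4, 0.4]
width: 85.1
t 1.975 tcp [533.7  60.6 119.7] tilt z [-0.003 -0.002 -1.   ] F [-0.5 -0.4  0.4]
shift cm [ 0.13  4.93 -0.25] turn 0.004
```

View pics/near.png

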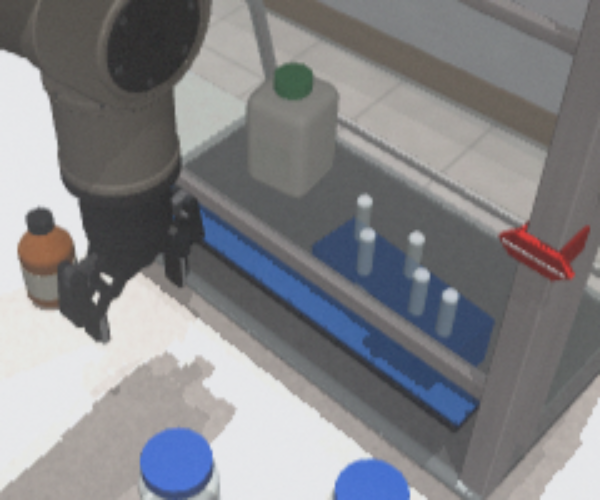

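The close view shows the open gripper just in front of the lip, clear of the bottle and jars. The leading finger is at about (185,240) in the crop. I'll approach gently until I feel contact.

```bash
python3 -m handwheel '[{"hand":8.54,"delta_pos":[0,1.5,0],"turn":0},{"hand":8.54,"delta_pos":[0,3,0],"turn":0},{"hand":8.54,"delta_pos":[0,4,0],"turn":0},{"hand":8.54,"delta_pos":[0,4.5,0],"turn":0},{"hand":8.54,"delta_pos":[0,4.5,0],"turn":0}]'
python3 -m handwheel '[{"hand":8.54,"delta_pos":[0,0.3,0],"turn":0},{"hand":8.54,"delta_pos":[0,0.6,0],"turn":0},{"hand":8.54,"delta_pos":[0,0.6,0],"turn":0}]'
python3 -c "from h import *;go(583,60,122)"
```

```text
time: 2.7
ee_pos: [579.7, 59.7, 121.7]
tcp_rot: [0.0, 0.72, 0.694, -0.0]
force: [0.8, 0.0, -0.7]
width: 85.5
time: 3.08
ee_pos: [585.7, 59.6, 121.8]
tcp_rot: [0.0, 0.72, 0.694, -0.0]
force: [-0.0, -0.8, 0.3]
width: 85.2
t 3.075 tcp [585.7  59.6 121.8] tilt z [ 0. -0. -1.] F [-0.  -0.8  0.3]
shift cm [ 0.03 -0.27 -0.02] turn 0.005
```

```bash
python3 -m handwheel '[{"hand":8.54,"delta_pos":[0,0.3,0],"turn":0},{"hand":8.54,"delta_pos":[0,0.5,0],"turn":0},{"hand":8.54,"delta_pos":[0,0.5,0],"turn":0}]'
python3 -m handwheel '[{"hand":8.54,"delta_pos":[0,0.3,0],"turn":0},{"hand":8.54,"delta_pos":[0,0.3,0],"turn":0}]'
python3 - <<'E'
from h import *
go(583,60,122)
from plant import eyes
c=eyes.capture("side");a=cv2.resize(c["frame"][130:270,170:310],(560,560),interpolation=2);cv2.imwrite("pics/touch.png",a[:,:,::-1])
E
```

```text
time: 3.45
ee_pos: [590.7, 59.4, 121.8]
tcp_rot: [0.0, 0.72, 0.694, -0.0]
force: [-0.4, -0.2, -0.2]
width: 85.6
time: 3.7
ee_pos: [593.7, 59.2, 121.8]
tcp_rot: [0.0, 0.72, 0.694, 0.0]
force: [-0.3, -0.2, -0.0]
width: 85.4
t 3.7 tcp [593.7  59.2 121.8] tilt z [ 0. -0. -1.] F [-0.3 -0.2 -0. ]
shift cm [ 0.04 -1.08 -0.02] turn 0.005
```

View pics/touch.png

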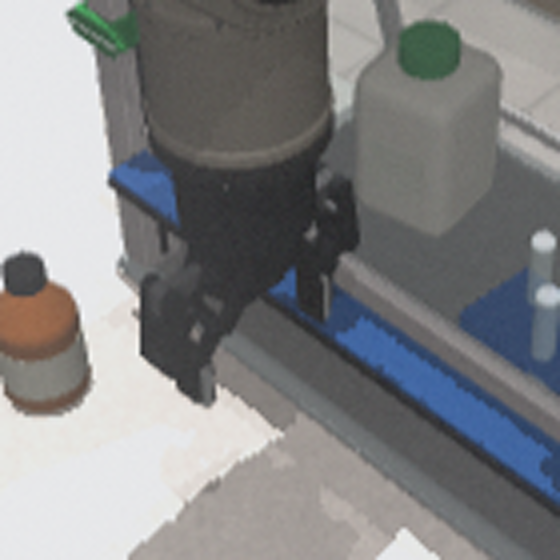

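Run:
```python
from h import *
S=load("side0")
for X in((636,59,100),(636,59,113),(636,59,122),(636,59,140),(640,59,130),(551,59,113),(551,59,130)): print(X,proj(S,X).round(1))
for x in (630,640,650): print("tip pix",plane(S,(250.5,210),[1,0,0],x).round(1))
print("other tip",plane(S,(222,230.5),[1,0,0],551).round(1))
```

```text
(636, 59, 100) [[246.2 219.9]]
(636, 59, 113) [[246.1 216.4]]
(636, 59, 122) [[246. 214.]]
(636, 59, 140) [[245.7 209. ]]
(640, 59, 130) [[247.  210.8]]
(551, 59, 113) [[221.3 236.5]]
(551, 59, 130) [[220.8 231.9]]
tip pix [630.   37.3 156.7]
tip pix [640.   47.  141.7]
tip pix [650.   56.7 126.6]
other tip [551.  54. 139.]
```

This picture corrects my assumption. The open fingertips sit about 25 mm higher than I took them to be, at z≈139. The leading tip, at crop (320,315), is over the lip instead of below it, and nothing has been touched. I'll back off, drop, and come in again lower.

```bash
python3 -m handwheel '[{"hand":8.54,"delta_pos":[0,-3,0],"turn":0},{"hand":8.54,"delta_pos":[0,-4.5,0],"turn":0},{"hand":8.54,"delta_pos":[0,-4.5,2],"turn":0},{"hand":8.54,"delta_pos":[0,-4.5,4],"turn":0},{"hand":8.54,"delta_pos":[0,-4.5,4],"turn":0}]'
python3 -m handwheel '[{"hand":8.54,"delta_pos":[0,1,0],"turn":0},{"hand":8.54,"delta_pos":[0,2,0],"turn":0},{"hand":8.54,"delta_pos":[0,2.5,0],"turn":0},{"hand":8.54,"delta_pos":[0,2.5,0],"turn":0}]'
python3 -m handwheel '[{"hand":8.54,"delta_pos":[0,0.3,0],"turn":0},{"hand":8.54,"delta_pos":[0,0.6,0],"turn":0},{"hand":8.54,"delta_pos":[0,0.6,0],"turn":0}]'
python3 -m handwheel '[{"hand":8.54,"delta_pos":[0,0.3,0],"turn":0},{"hand":8.54,"delta_pos":[0,0.6,0],"turn":0},{"hand":8.54,"delta_pos":[0,0.6,0],"turn":0}]'
```

```text
time: 4.38
ee_pos: [547.9, 60.9, 81.0]
tcp_rot: [-0.0, 0.72, 0.694, -0.001]
force: [-0.7, 0.5, -1.2]
width: 85.3
time: 4.88
ee_pos: [574.0, 59.9, 81.9]
tcp_rot: [0.0, 0.72, 0.694, 0.0]
force: [-0.1, -0.1, -0.2]
width: 85.1
time: 5.25
ee_pos: [579.7, 59.8, 81.8]
tcp_rot: [0.0, 0.72, 0.694, -0.0]
force: [-0.2, 0.4, -0.8]
width: 85.4
time: 5.62
ee_pos: [582.5, 59.6, 80.7]
tcp_rot: [-0.002, 0.72, 0.694, -0.002]
force: [-15.4, 1.6, 1.5]
width: 85.4
```

Contact: 15 N, and the finger back meets the pad at 57 mm as expected. Now a small trial lift, watching the force.

```bash
python3 -m handwheel '[{"hand":8.54,"delta_pos":[0,0,-0.4],"turn":0},{"hand":8.54,"delta_pos":[0,0,-0.8],"turn":0},{"hand":8.54,"delta_pos":[0,0,-1.2],"turn":0},{"hand":8.54,"delta_pos":[0,0,-1.6],"turn":0},{"hand":8.54,"delta_pos":[0,0,-1.6],"turn":0}]'
cat > look.py <<'E'
from h import *
import sys
from plant import eyes
go(583,60,122)
n=sys.argv[1]; S=eyes.capture("side"); P0=np.array([637.6,0,0])
np.savez("side%s.npz"%n,**S)
m=blobs(cv2.inRange(S["frame"][...,2].astype(np.int16)-S["frame"][...,0],40,255),40)
# right part of the lip, clear of the hand: lower edge near the predicted place for several heights, using known vertical plane x=639.6+.0422y
for (u0,u1) in((275,330),):
    best=None
    for z in range(110,260,8):
        q=proj(S,[(639.6-.0422*60,-60,z),(639.6-.0422*190,-190,z)])
        try: x,v,k,sd,md=lower_edge(S,q[0],q[1],5)
        except Exception: continue
        if k>20 and (best is None or k-60*sd>best[0]): best=(k-60*sd,x,v,k,sd)
    if best:
        _,x,v,k,sd=best; nrm=np.array([1,-.0422,0]); print("lip",k,round(sd,2),plane(S,x,nrm,639.6).round(1))
E
python3 look.py 2
```

```text
time: 6.25
ee_pos: [582.6, 59.7, 96.9]
tcp_rot: [-0.002, 0.72, 0.694, -0.002]
force: [-16.4, 1.0, 2.5]
width: 85.6
t 6.25 tcp [582.6  59.7  96.9] tilt z [-0.006  0.    -1.   ] F [-16.4   1.    2.5]
shift cm [ 0.04  0.03 -2.51] turn 0.005
lip 35 0.06 [ 634.7 -117.   144.1]
```

It carries: the lip rose from 129.7 to 144.1. I'll continue steadily.

```bash
python3 -m handwheel '[{"hand":8.54,"delta_pos":[0,0,-0.8],"turn":0},{"hand":8.54,"delta_pos":[0,0,-1.6],"turn":0},{"hand":8.54,"delta_pos":[0,0,-2.4],"turn":0},{"hand":8.54,"delta_pos":[0,0,-3.2],"turn":0},{"hand":8.54,"delta_pos":[0,0,-4],"turn":0}]'
python3 -m handwheel '[{"hand":8.54,"delta_pos":[0,0,-0.7],"turn":0},{"hand":8.54,"delta_pos":[0,0,-1.4],"turn":0},{"hand":8.54,"delta_pos":[0,0,-2],"turn":0},{"hand":8.54,"delta_pos":[0,0,-2.4],"turn":0},{"hand":8.54,"delta_pos":[0,0,-2.4],"turn":0}]'
python3 look.py 3
```

```text
time: 6.92
ee_pos: [582.6, 59.6, 136.6]
tcp_rot: [-0.002, 0.72, 0.694, -0.002]
force: [-12.6, 0.6, -3.7]
width: 84.9
time: 7.55
ee_pos: [582.6, 59.6, 160.9]
tcp_rot: [-0.002, 0.72, 0.694, -0.002]
force: [-16.8, 0.7, 1.6]
width: 85.5
t 7.55 tcp [582.6  59.6 160.9] tilt z [-0.006  0.    -1.   ] F [-16.8   0.7   1.6]
shift cm [0.04 0.06 3.89] turn 0.005
lip 37 0.05 [ 633.8 -137.1  204.8]
```

```bash
python3 -m handwheel '[{"hand":8.54,"delta_pos":[0,0,-0.7],"turn":0},{"hand":8.54,"delta_pos":[0,0,-1.4],"turn":0},{"hand":8.54,"delta_pos":[0,0,-2.0],"turn":0},{"hand":8.54,"delta_pos":[0,0,-2.6],"turn":0},{"hand":8.54,"delta_pos":[0,0,-2.6],"turn":0}]'
python3 -m handwheel '[{"hand":8.54,"delta_pos":[0,0,0],"turn":0},{"hand":8.54,"delta_pos":[0,0,0],"turn":0}]'
python3 look.py 4
python3 - <<'E'
from h import *
S=load("side4")
a=cv2.resize(S["frame"][110:240,170:380],(800,495),interpolation=2);cv2.imwrite("pics/lev.png",a[:,:,::-1])
E
```

```text
time: 8.22
ee_pos: [582.7, 59.6, 187.0]
tcp_rot: [-0.002, 0.72, 0.694, -0.002]
force: [-17.1, 0.9, 2.3]
width: 85.4
time: 8.48
ee_pos: [582.7, 59.6, 186.7]
tcp_rot: [-0.002, 0.72, 0.694, -0.002]
force: [-17.0, 0.4, 2.8]
width: 85.4
t 8.475 tcp [582.7  59.6 186.7] tilt z [-0.006  0.    -1.   ] F [-17.    0.4   2.8]
shift cm [0.04 0.07 6.47] turn 0.005
lip 38 0.04 [ 634.4 -124.4  228.9]
```

View pics/lev.png

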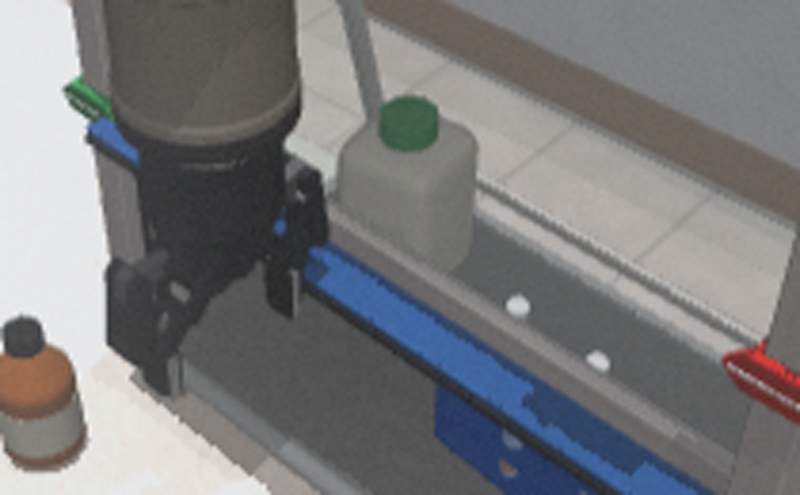

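The lip is now at z≈229, carried by the leading finger. Its left end, at crop (90,130), is just beside the green clip at (85,100). I'll draw the hand straight back and compare again with the lip unobstructed.

```bash
python3 -m handwheel '[{"hand":8.54,"delta_pos":[0,-0.5,0],"turn":0},{"hand":8.54,"delta_pos":[0,-1.5,0],"turn":0},{"hand":8.54,"delta_pos":[0,-3.5,0],"turn":0},{"hand":8.54,"delta_pos":[0,-6,-0.5],"turn":0},{"hand":8.54,"delta_pos":[0,-8,-1],"turn":0}]'
python3 look.py 5
python3 - <<'E'
from h import *
from plant import eyes
T=eyes.capture("top");S=load("side5");np.savez("top5.npz",**T)
S0=load("side0")
E=lambda z:[(639.6+.0422*y,y,z) for y in(-60,-190)]
q=proj(S,E(229)); t=proj(T,[(639.6+.0422*y,y,229) for y in(240,-210)])
P,D=lip(S,T,(q[0],q[1]),(t[0],t[1]),5,7); print("lip3d",P.round(1),D.round(4))
# where the lip-height line at 25 mm in front of the window plane falls in the side view, at clip y 264..272, in side0 vs the seen line (193.8,137.8)
L=P+D*268/D[1]; n=np.array([D[1],-D[0],0]); L2=L+15*n
for dz in(-12,0,12): print(dz,proj(S,L2+[0,0,dz]).round(1),proj(T,L2+[0,0,dz]).round(1))
a=S["frame"].copy()
A=cv2.resize(S["frame"][110:170,170:270],(800,480),interpolation=2)
for y in(256,268,280):
    p=(proj(S,P+D*y/D[1]+15*n)[0]-[170,110]+.5)*8-.5; cv2.circle(A,tuple(p.round().astype(int).tolist()),3,(255,255,0),-1)
cv2.imwrite("pics/fin.png",A[:,:,::-1])
E
```

```text
time: 9.15
ee_pos: [504.5, 62.5, 197.9]
tcp_rot: [-0.0, 0.72, 0.694, 0.0]
force: [0.2, -0.5, 0.3]
width: 85.7
t 9.15 tcp [504.5  62.5 197.9] tilt z [ 0.  0. -1.] F [ 0.2 -0.5  0.3]
shift cm [0.04 7.86 7.59] turn 0.005
lip 38 0.05 [ 634.5 -119.7  228.9]
edge [306.4 221.5] [0.827 0.563] 38 0.06 0.03
edge [257.1 170.3] [0.998 0.061] 165 0.09 0.07
lip3d [639.8   0.  228.8] [ 0.0429  0.9991 -0.0011]
-12 [[193.9 142.5]] [[162.1 159.8]]
0 [[193.3 138.8]] [[161.  158.7]]
12 [[192.8 134.9]] [[159.8 157.4]]
```

View pics/fin.png

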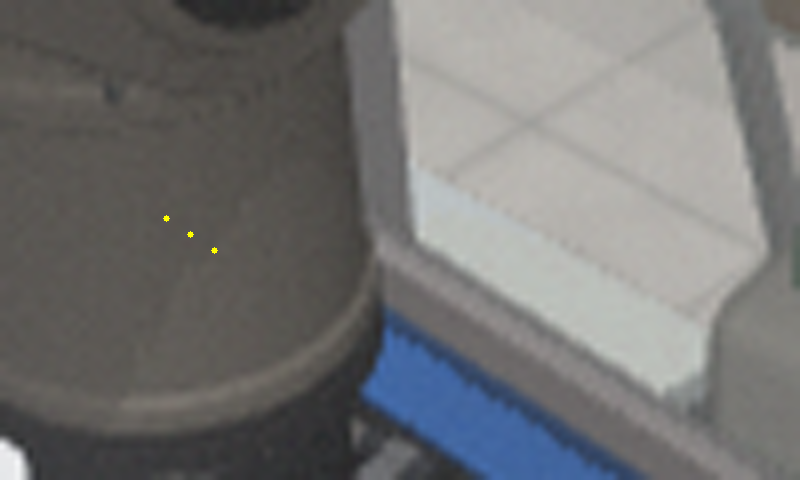

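The hand is back and touching nothing. The lip rests at z=228.8 in both views. Projected to the clip, the lip height falls within about 1.2 px (≈4 mm) of the white line seen in the first picture, well inside 12 mm. The arm hides the clip itself in this crop. I'll check the loose objects and then hand in.

Run:
```python
from h import *
from plant import job,monitor
for k in("side0","side5","top0","top5"):
    c=load(k);print(k,[b[1] for b in blobs(mask(c,(105,150,90),(125,255,255)),250)],[b[1] for b in blobs(mask(c,(3,120,40),(16,255,255)),60)])
print(monitor.get_obs()["force"].round(1)); print(job.finish_job())
```

```text
side0 [[230.3, 293.8], [308.5, 306.8], [252.8, 337.3], [297.8, 369.2]] [[176.6, 209.1]]
side5 [[286.1, 201.7], [230.0, 293.7], [308.5, 306.8], [252.7, 337.2], [297.8, 369.2]] []
top0 [[254.4, 173.9], [332.9, 213.1], [282.8, 243.0], [356.2, 254.8], [319.0, 257.6]] [[181.7, 208.0]]
top5 [[254.5, 165.2], [332.9, 213.1], [282.8, 243.0], [356.2, 254.8], [319.0, 257.6]] [[181.7, 208.0]]
[ 0.6 -0.1 -0.2]
the job is handed in; nothing more can be done
None
```

I raised the window about 99 mm, to roughly the green line, drew the hand straight back and handed the job in at about 9 s.

- **How it was pushed:** the moves allowed here keep the tool pointing straight down, so I could not put the fingertips flat under the lip. I pressed the back of the open leading finger against the front edge of the black rubber strip with about 15 N and lifted it by friction. So the push was on the strip's front edge, not from beneath as you asked. The lip was never gripped.
- **First approach:** it came in too high, with the fingertips over the lip. I saw this in a picture before anything was touched and came in again lower.
- **Lip height:** the lip's middle stands at z = 228.8 mm in both views and did not move when the hand left.
- **Green line:** my two measurements disagreed, giving 228.5 mm and 233.5 mm. The lip is therefore between level and about 5 mm low, inside the 12 mm allowed. The arm hid the clip in the last side picture, so I checked the level by calculation against the first picture.
- **Loose objects:** the jars and the bottle are at the same pixels as at the start in the top view. The bottle did not show up in the last side picture, probably because the arm hid it. I did not measure the tube rack again, but the hand never went inside the enclosure.
- **Contact:** the force on the tool was about zero at hand-in.

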